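Take the red germination set apart for washing

ROBOT

A 6-joint arm with a two-finger parallel gripper is mounted at the origin on the work surface. World frame = base frame: x ahead of the robot, y to its left, z up, the work surface at z = 0. Lengths are in mm, angles in rad, forces in N, time in s.
With the tool pointing down it reaches from about 300 to 775 mm from the base axis. Payload 14.6 kg.
Tool frame: the origin (TCP) lies midway between the tips of the shut fingers; the grasp point (between the pads) lies 19 mm behind it; z points along the fingers, y is the direction in which the jaws open and shut (so a half turn about z gives the same grasp; the last joint's range is limited). The gripper opens to 85 mm and grips with 20 to 120 N. Pads are 22 mm wide; open, the fingers measure 114 mm over their backs; the gripper's body (76 mm by 85 mm) begins 54 mm behind the grasp point. The pads swing forward as they close: fully open they stand 13 mm farther back than shut.
Start: joints at [1.197, 0.3, 1.521, -0, 1.321, -0.067], TCP at [166.103, 524.308, 231.281] pointing down, gripper open.
Joint ranges: [-3.03, 3.03], [-0.79, 2.21], [0.23, 2.52], [-1.04, 4.18], [0, 3.07], [-2.55, 2.55]. Speed limits (rad/s): [2.22, 2.22, 2.57, 3.14, 3.14, 3.14].

INTERFACE

Orientations are given as a unit quaternion [w, x, y, z].
In Python, from bench import r gives the robot as it stands.
- The arm moves only by the tool play_rows, never from a script. Its argument "motion" is text: rows parted by semicolons, each of 6 numbers parted by spaces: the shift along the tool's x, y, z in cm, then the turn, a rotation vector about the tool's x, y, z in degrees. In form: tx ty tz wx wy wz; .... A call has 1 to 12 rows; each row is the pose to reach, as a shift and turn from the pose commanded when the call began, along the tool's axes at that moment; what a row does not reach only later rows make up. A row lasts 1/10 s, in which the tool goes at most 50 mm and 8.59 degrees, less where a joint would pass 70% of its speed; a pose out of reach is approached as far as the arm can. A call with a gripper value outside its range is refused whole. "jaw" is the opening in per cent of the stroke, from 0 (shut) to 100 (fully open), set as the call begins (left out, the last holds). The fingers move at their own pace and stop on an object; "force" is the grip in N (left out, the last holds). Time passes only in rows, so rows that repeat a pose let the fingers close. It gives the time, the measured TCP pose, the force and the opening at its end, in the units of the state.
- r.state(): the state, without advancing time (a new reading comes with each control period).
- r.camera(name): name is "scene" or "top" or "wrist"; returns the picture (480x640x3 uint8, blue, green, red); there is no depth.
- r.camera_info(name): a dict with "intrinsics" (3x3 intrinsics, pixels), "R" (3x3) and "t" (3): a world point X has camera coordinates R X + t. Camera axes: x right, y down, z forward; pixel columns grow to the right and rows downward; lengths in mm; the calibration is good to about 2 mm. A picture is of the moment at which its call begins: read the wrist's pose just before it. camera_info takes no time and is no camera call; for the wrist camera it gives the pose at the moment of the call.
- r.job_done(): hands the job in, once; it reports no verdict.
The state is a dict: "t": time; "qpos": joint angles; "qvel": joint speeds; "effort": joint torques, N m; "eef_pos": TCP position; "ee_rot": TCP orientation; "force": force on the tool from outside, world axes, zero at the start; "wrist_torque": the same for the moment, N m; "gripper_width": opening from 0.0 (shut) to 1.0 (fully open).
Only numpy, scipy, OpenCV 4.12 (cv2) and the standard library are available. Lean on these libraries where they do the work, as an engineer would, in place of code of your own. Each camera call takes 0.05 s, during which the arm holds its last target. There are 200 camera calls.

TASK

Take the red-tray germination set apart for washing: first lift off its grey lid and stand it in the foil pan with the yellow handle up, then lift the black pot out of the red tray and stand it upright in the pan beside the lid. Both must stand flat on the pan's floor, set down and not dropped; leave the blue-tray set closed and where it is.

Things in the scene. Friction and masses are not known exactly. Their poses are not given: they have to be found in the camera images.
- red_lid: Grey hollow lid of the set in the RED tray, 120 g. 80 mm square collar plugged 8 mm into the pot (5 mm play), thin 104 mm brim resting on the pot's rim, dome top 52 mm up, then a yellow bar handle 44 mm long (x), 16 mm thick (y), 52 to 88 mm up. Origin: centre of the collar's underside, on which it stands on a flat floor; z up. Starts 56 mm above the table; lifts straight off.
- red_pot: Black open pot, 96 mm square, rim 60 mm up, 140 g; green bar handle over its centre 50 mm long (x), 12 mm thick (y), 69 to 95 mm up. Origin: centre of underside; z up. Nested, under the lid, in the fixed RED tray (4 mm floor, 110 mm square inside, 7 mm play, 35 mm high, 136 mm square red brim visible all round); lifts straight out.
- pan: Empty aluminium foil pan, fixed to the table. Inside 280 mm (its x) by 170 mm (its y), rim 40 mm high, floor 2 mm thick. Origin: centre of its underside, at table height; z up. Room for the lid in one half and the pot in the other, each about 65 mm from the centre along x, either way round.
- blue_lid: Lid of the other set, identical but in a BLUE tray (136 mm square brim): leave it closed and alone. Same shape and origin as red_lid; its handle's top is 144 mm above the table, so carry things over or round it.
Things that resemble listed ones, but are neither listed nor needed, are in the scene too. Leave any orange, pink or turquoise look-alike of the red_pot alone.

How it is judged:
By the outcome, as a careful person would: the job done as asked, in the order asked, and still so for the second after the job is handed in, with the robot touching nothing.
It also fails if it takes over 72 s, if anything falls off the work surface, if the arm or the gripper's body presses on something with over 40 N, if the wrist force passes 120 N, or if a joint passes its speed limit or range.

## Working session

There is one attempt and no reset: what is moved stays moved. The work goes in short steps, Python scripts to look and compute and a tool call to move; the robot and the scene stay as the last step left them, time stands still between calls to the robot, and variables do not carry over. Pictures are saved under pics/ and viewed, on a budget of 10 in all, crops included, one or two more only if the job needs it, and the job is handed in when it is done.

Besides the shell and the picture viewer there is one more tool, called by a JSON object that holds its "op" and its "data". play_rows: Moves the arm, as the interface text tells. Its arguments: {"type":"object","properties":{"motion":{"type":"string"},"jaw":{"type":"number"},"force":{"type":"number"}},"required":["motion"]}

```bash
mkdir -p pics; python3 - <<'E'
from bench import r
import cv2
s=r.state(); print(s)
for n in("scene","top"):
    im=r.camera(n); cv2.imwrite(f"pics/{n}0.png",im); i=r.camera_info(n); print(n,i)
E
```

```text
{'t': 0.0, 'qpos': array([ 1.19742110e+00,  3.00507530e-01,  1.52162244e+00, -2.10202498e-05,
        1.32071447e+00, -6.65700313e-02]), 'qvel': array([ 0.00085256,  0.00036276, -0.00113134,  0.00204262, -0.00082477,
       -0.00204027]), 'effort': array([-2.90825803e-03, -5.43497014e+01, -3.61800849e+01, -2.40526542e-04,
        3.89278590e-03,  1.06941045e-04]), 'eef_pos': array([166.00731918, 524.08318738, 230.68383937]), 'ee_rot': array([-1.26635732e-04,  1.52799044e-01,  9.88257082e-01, -6.13033948e-04]), 'force': array([-0.36831476, -0.23592644,  0.44556693]), 'wrist_torque': array([ 0.03969701,  0.02544001, -0.01062043]), 'gripper_width': 1.0014966355857435}
scene {'intrinsics': array([[517.67415087,   0.        , 314.63479234],
       [  0.        , 517.67415087, 252.42390295],
       [  0.        ,   0.        ,   1.        ]]), 'R': array([[ 0.2103437 ,  0.97744331,  0.01897627],
       [ 0.74652406, -0.14805685, -0.64867634],
       [-0.63123478,  0.15061122, -0.76082778]]), 't': array([ -24.33134378, -313.64489066, 1398.30175051])}
top {'intrinsics': array([[446.08186913,   0.        , 318.99342001],
       [  0.        , 446.08186913, 242.75559759],
       [  0.        ,   0.        ,   1.        ]]), 'R': array([[-0.01441093, -0.99968799, -0.02040193],
       [-0.98074025,  0.01810671, -0.19447545],
       [ 0.19478418,  0.01720642, -0.98069519]]), 't': array([-71.34465705, 455.24919894, 947.96457542])}
```

View pics/top0.png

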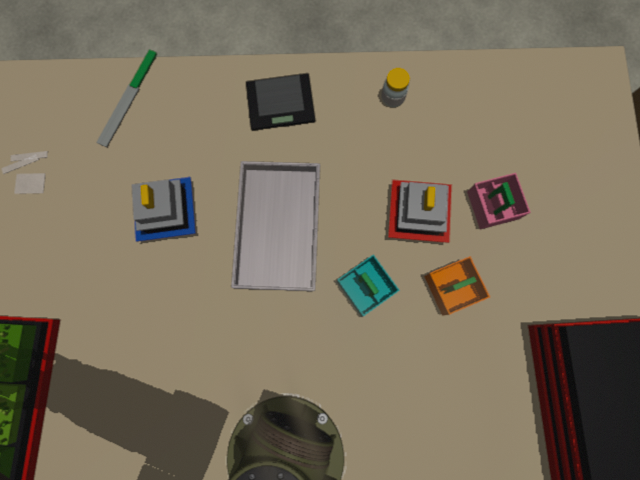

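View pics/scene0.png

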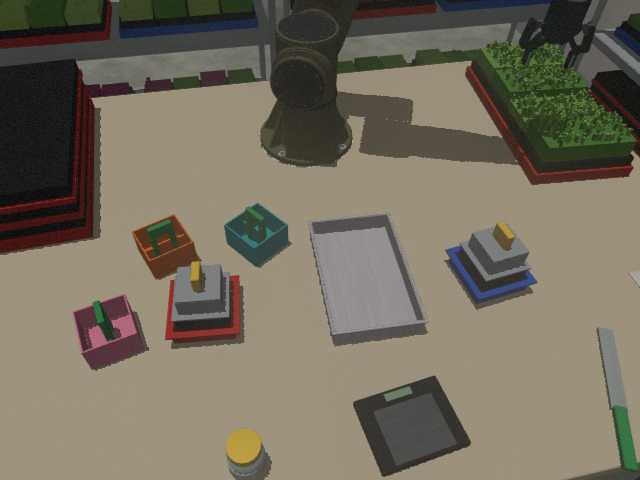

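The top view shows the red set at about (421,210) with its yellow handle at (431,198), the pan at about (277,226) and the blue set at (163,209). The scene view shows the same layout. Next I measure the handle, red brim and pan.

```bash
cat > h.py <<'E'
from bench import r
import numpy as np, cv2
from scipy.spatial.transform import Rotation as Ro
def ray(info,px,z):
    px=np.atleast_2d(np.float64(px)); R,t=info["R"],info["t"]
    d=np.c_[px,np.ones(len(px))]@np.linalg.inv(info["intrinsics"]).T@R
    c=-R.T@t
    return c+d*((z-c[2])/d[:,2])[:,None]
def biggest(mask,roi=None):
    m=mask.astype(np.uint8)
    if roi: k=np.zeros_like(m); a,b,c,d=roi; k[b:d,a:c]=1; m=m*k
    cs,_=cv2.findContours(m,cv2.RETR_EXTERNAL,cv2.CHAIN_APPROX_NONE)
    return max(cs,key=cv2.contourArea)
def rect(P): # world xy points -> centre, sides, long-axis angle mod 180
    c,s,a=cv2.minAreaRect(np.float32(P[:,:2])); 
    if s[0]<s[1]: s=s[::-1]; a+=90
    return np.round(c,1),np.round(s,1),round((a+90)%180-90,1)
def hsv(im,lo,hi): return cv2.inRange(cv2.cvtColor(im,cv2.COLOR_BGR2HSV),lo,hi)>0
def plan(xyz,yaw): # yaw: world angle of tool x, tool down; shift (cm) and turn (deg) from the measured pose
    s=r.state(); R0=Ro.from_quat(np.roll(s["ee_rot"],-1))
    best=None
    for k in (0,180):
        a=np.radians(yaw+k); T=Ro.from_matrix(np.c_[[np.cos(a),np.sin(a),0],[np.sin(a),-np.cos(a),0],[0,0,-1]])
        w=(R0.inv()*T).as_rotvec(degrees=True)
        if best is None or np.linalg.norm(w)<np.linalg.norm(best): best=w
    print("t",round(s["t"],2),"pos",s["eef_pos"].round(1),"grip",round(s["gripper_width"],3),"q",s["qpos"].round(2),"F",s["force"].round(1))
    print("shift cm",(R0.inv().apply(np.array(xyz)-s["eef_pos"])/10).round(2),"turn",best.round(2))
E
python3 - <<'E'
from h import *
for n,yr,rr in(("top",(400,170,460,230),(370,165,458,260)),("scene",(180,250,220,300),(150,260,260,350))):
    im=cv2.imread(f"pics/{n}0.png"); i=r.camera_info(n)
    c=biggest(hsv(im,(18,120,80),(32,255,255)),yr)[:,0]
    print(n,"yellow z144",rect(ray(i,c,144)))
    m=hsv(im,(0,150,60),(6,255,255))|hsv(im,(174,150,60),(180,255,255))
    c=biggest(m,rr)[:,0]; h=cv2.convexHull(c); print(" red z35",rect(ray(i,h[:,0],35)))
    H=cv2.cvtColor(im,cv2.COLOR_BGR2HSV); px=(277,226) if n=="top" else (365,280); print(" pan hsv",H[px[1],px[0]],"table",H[320,290] if n=="top" else H[400,300])
    m=((H[...,1]<55)&(H[...,2]>85)); c=biggest(m,(225,150,330,300) if n=="top" else (295,200,440,345))
    ap=cv2.approxPolyDP(cv2.convexHull(c),6,True)[:,0]
    print(" pan corners",ap.tolist(),rect(ray(i,cv2.convexHull(c)[:,0],40)))
E
```

```text
top yellow z144 (array([ 525.5, -307.8]), array([44.5, 14.2]), -3.7)
 red z35 (array([ 526. , -307.9]), array([135.9, 135.8]), -6.3)
 pan hsv [  4  14 151] table [ 20  68 147]
 pan corners [[241, 161], [320, 164], [315, 290], [231, 287]] (array([500.2,  16.8]), array([297.7, 187.2]), -2.9)
scene yellow z144 (array([ 538.6, -307.2]), array([68.1, 17.2]), -4.0)
 red z35 (array([ 529.2, -307.3]), array([141.8, 134.9]), -6.1)
 pan hsv [173   7 148] table [ 19  52 158]
 pan corners [[439, 200], [439, 344], [295, 344], [295, 200]] (array([495.3,  44.5]), array([377. , 330.4]), -11.0)
```

```bash
python3 -c "
from h import *
plan((526,-308,215),-4)"
```

```text
t 0.1 pos [166.  524.1 230.8] grip 1.0 q [ 1.2   0.3   1.52 -0.    1.32 -0.07] F [-0.9  0.1 -0. ]
shift cm [-59.45 -68.45   1.64] turn [-6.000e-02 -1.000e-02 -1.358e+01]
```

{"op": "play_rows", "data": {"motion": "-2 -2.3 0 0 0 -1; -5 -5.8 0 0 0 -2; -8 -9.2 0 0 0 -3; -11 -12.7 0 0 0 -4; -14 -16.1 0 0 0 -5; -17 -19.6 0 0 0 -6; -20 -23 0 0 0 -7; -23 -26.5 0 0 0 -8; -26 -30 0 0 0 -9; -29 -33.4 0 0 0 -10; -32 -36.8 0 0 0 -11; -35 -40.3 0 0 0 -12", "jaw": 100}}

```text
t: 1.3
eef_pos: [378.3, 32.6, 231.4]
ee_rot: [0.0, 0.048, 0.999, 0.0]
force: [1.0, 1.1, 0.3]
gripper_width: 0.999
```

```bash
python3 -c "
from h import *
plan((526,-308,215),-4)"
```

```text
t 1.3 pos [378.3  32.6 231.4] grip 0.999 q [-0.01 -0.09  1.95  0.    1.28 -1.48] F [1.  1.1 0.3]
shift cm [-17.99 -32.47   1.64] turn [ 0.01  0.02 -1.54]
```

{"op": "play_rows", "data": {"motion": "-2 -3.6 0.1 0 0 -0.2; -4.3 -7.8 0.3 0 0 -0.4; -6.6 -12 0.6 0 0 -0.6; -9 -16.2 0.8 0 0 -0.8; -11.2 -20.2 1 0 0 -1; -13.4 -24 1.2 0 0 -1.2; -15.3 -27.5 1.4 0 0 -1.5; -16.8 -30.2 1.5 0 0 -1.5; -17.7 -31.8 1.6 0 0 -1.5; -18 -32.4 1.6 0 0 -1.5; -18 -32.4 1.6 0 0 -1.5"}}

```text
t: 2.4
eef_pos: [525.5, -305.6, 214.7]
ee_rot: [-0.0, 0.036, 0.999, 0.0]
force: [0.3, -0.0, -0.9]
gripper_width: 0.997
```

```bash
python3 - <<'E'
from h import *
plan((526,-308,116),-4)
i=r.camera_info("wrist"); im=r.camera("wrist"); cv2.imwrite("pics/w1.png",im)
c=biggest(hsv(im,(18,120,80),(32,255,255)))[:,0]
print(c.min(0),c.max(0),rect(ray(i,c,144)))
E
```

```text
t 2.4 pos [ 525.5 -305.6  214.7] grip 0.997 q [-0.59  0.44  1.37  0.    1.33 -2.09] F [ 0.3 -0.  -0.9]
shift cm [-0.07 -0.24  9.87] turn [ 0.03 -0.05 -0.11]
[301 219] [325 283] (array([ 525.2, -308.6]), array([41.7, 14.1]), -5.8)
```

View pics/w1.png

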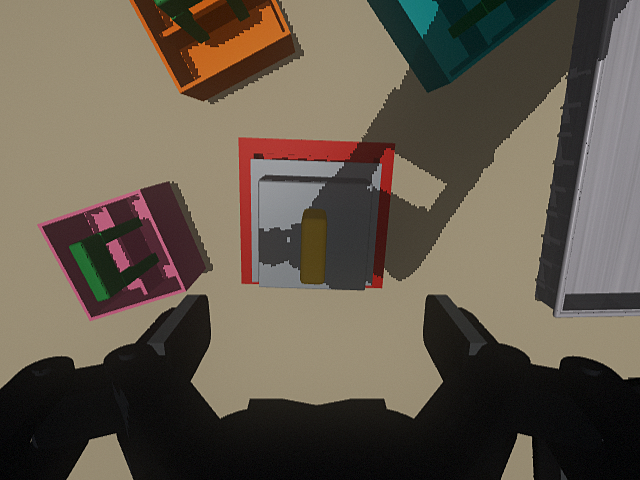

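The wrist view has the yellow handle at about (313,250), centred between the fingers. It agrees with the top view: (525,-308.5), yaw about -5.5°. Descending now.

{"op": "play_rows", "data": {"motion": "-0.1 -0.2 1.5 0 0 1; -0.1 -0.2 4 0 0 1.5; -0.1 -0.2 6.5 0 0 1.5; -0.1 -0.2 8.5 0 0 1.5; -0.1 -0.2 9.7 0 0 1.5; -0.1 -0.2 10.1 0 0 1.5; -0.1 -0.2 10.1 0 0 1.5; -0.1 -0.2 10.1 0 0 1.5"}}

```text
t: 3.25
eef_pos: [526.9, -307.7, 115.3]
ee_rot: [0.001, 0.049, 0.999, -0.0]
force: [-0.6, -1.3, 0.3]
gripper_width: 1.003
```

{"op": "play_rows", "data": {"motion": "0 0 0 0 0 0; 0 0 0 0 0 0; 0 0 0 0 0 0; 0 0 0 0 0 0; 0 0 0 0 0 0; 0 0 0 0 0 0; 0 0 0 0 0 0; 0 0 0 0 0 0; 0 0 0 0 0 0; 0 0 0 0 0 0", "jaw": 0, "force": 40}}

```text
t: 4.25
eef_pos: [526.6, -307.7, 114.4]
ee_rot: [0.0, 0.049, 0.999, -0.0]
force: [-0.5, 0.2, 2.3]
gripper_width: 0.181
```

{"op": "play_rows", "data": {"motion": "0 0 -0.4 0 0 0; 0 0 -1 0 0 0; 0 0 -2 0 0 0; 0 0 -3.5 0 0 0; 0 0 -5.5 0 0 0; 0 0 -7.5 0 0 0; 0 0 -9.5 0 0 0; 0 0 -11 0 0 0; 0 0 -11.5 0 0 0; 0 0 -11.5 0 0 0"}}

```text
t: 5.25
eef_pos: [526.7, -307.7, 230.4]
ee_rot: [0.001, 0.049, 0.999, -0.0]
force: [-0.5, 0.0, -2.0]
gripper_width: 0.177
```

```bash
python3 - <<'E'
from h import *
a=np.radians(-2.9)
print("halves",[np.round([500.2+s*65*np.cos(a),16.8+s*65*np.sin(a)],1) for s in(1,-1)])
plan((565.1,13.5,225),-2.9)
im=r.camera("top"); cv2.imwrite("pics/top1.png",im)
i=r.camera_info("wrist"); w=r.camera("wrist"); 
v=np.hstack([cv2.resize(w,(400,300)),cv2.resize(im[140:260,350:510],(400,300))]); cv2.imwrite("pics/v1.png",v)
ii=r.camera_info("top")
E
```

```text
halves [array([565.1,  13.5]), array([435.3,  20.1])]
t 5.25 pos [ 526.7 -307.7  230.4] grip 0.177 q [-0.59  0.43  1.34 -0.    1.36 -2.06] F [-0.5  0.  -2. ]
shift cm [-0.7  32.34  0.51] turn [-0.05  0.08 -2.68]
```

View pics/v1.png

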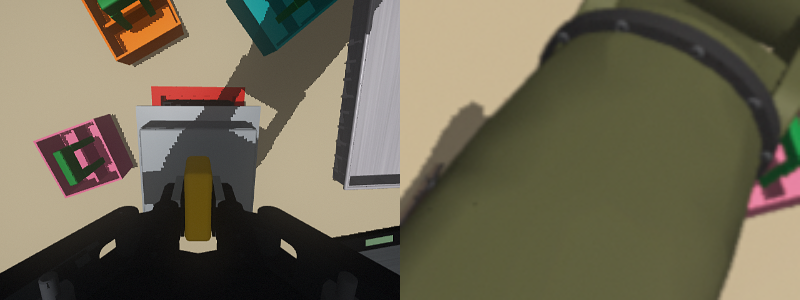

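The right half, from the top camera, is blocked by the arm. The wrist view on the left shows the lid held level by its handle at about (198,200), with the pot left in the red tray. The grip reads 15 mm, which fits. The TCP is 58.4 mm above the lid's underside. Now carrying it to the far half of the pan.

{"op": "play_rows", "data": {"motion": "0 1 0 0 0 0; -0.1 3 0 0 0 -0.3; -0.2 6 0 0 0 -0.6; -0.3 9.5 0 0 0 -1; -0.4 13 0 0 0 -1.3; -0.5 17 0 0 0 -1.6; -0.6 21 0 0 0 -2; -0.7 25 0 0 0 -2.4; -0.7 28.5 0 0 0 -2.7; -0.7 31 0 0 0 -2.7; -0.7 32.3 0 0 0 -2.7; -0.7 32.3 0 0 0 -2.7"}}

```text
t: 6.55
eef_pos: [564.7, 14.6, 228.9]
ee_rot: [-0.0, 0.024, 1.0, 0.0]
force: [0.5, -0.0, -1.9]
gripper_width: 0.18
```

```bash
python3 - <<'E'
from h import *
plan((565.1,13.5,70),-2.9)
i=r.camera_info("wrist"); w=r.camera("wrist"); cv2.imwrite("pics/w2.png",w)
E
```

```text
t 6.55 pos [564.7  14.6 228.9] grip 0.18 q [-0.04  0.34  1.48  0.    1.33 -1.56] F [ 0.5 -0.  -1.9]
shift cm [-0.05 -0.11 15.89] turn [ 0.   -0.04  0.13]
```

View pics/w2.png

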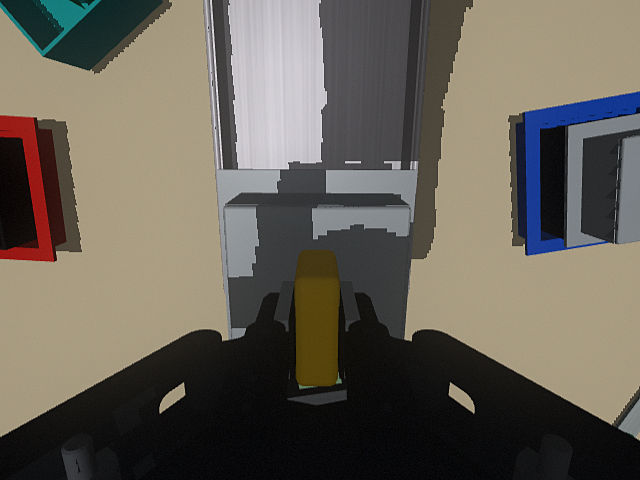

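The lid is level over the far half and centred across the pan, whose walls are at columns ~215 and ~425. I'll lower it to just above the floor, then touch down gently.

{"op": "play_rows", "data": {"motion": "0 -0.1 1 0 0 0; 0 -0.1 3 0 0 0; 0 -0.1 6 0 0 0; 0 -0.1 9 0 0 0; 0 -0.1 11.5 0 0 0; 0 -0.1 13.5 0 0 0; 0 -0.1 15 0 0 0; 0 -0.1 16 0 0 0; 0 -0.1 16.4 0 0 0; 0 -0.1 16.4 0 0 0; 0 -0.1 16.4 0 0 0"}}

```text
t: 7.7
eef_pos: [565.3, 12.1, 66.1]
ee_rot: [0.001, 0.025, 1.0, -0.0]
force: [0.1, -0.7, -2.0]
gripper_width: 0.178
```

{"op": "play_rows", "data": {"motion": "0 0 0.1 0 0 0; 0 0 0.2 0 0 0; 0 0 0.3 0 0 0; 0 0 0.3 0 0 0; 0 0 0.3 0 0 0"}}

```text
t: 8.2
eef_pos: [564.9, 12.2, 62.3]
ee_rot: [-0.0, 0.025, 1.0, 0.0]
force: [-0.2, 0.4, -2.4]
gripper_width: 0.175
```

{"op": "play_rows", "data": {"motion": "0 0 0.1 0 0 0; 0 0 0.1 0 0 0; 0 0 0.1 0 0 0"}}

```text
t: 8.5
eef_pos: [564.9, 12.2, 61.2]
ee_rot: [-0.0, 0.025, 1.0, -0.0]
force: [0.7, -0.1, -1.4]
gripper_width: 0.181
```

{"op": "play_rows", "data": {"motion": "0 0 0.05 0 0 0; 0 0 0.1 0 0 0; 0 0 0.1 0 0 0"}}

```text
t: 8.8
eef_pos: [564.9, 12.1, 60.4]
ee_rot: [0.0, 0.025, 1.0, -0.0]
force: [0.5, -1.0, 0.8]
gripper_width: 0.183
```

{"op": "play_rows", "data": {"motion": "0 0 0.05 0 0 0; 0 0 0.05 0 0 0; 0 0 0.05 0 0 0"}}

```text
t: 9.1
eef_pos: [565.0, 12.1, 60.3]
ee_rot: [0.0, 0.025, 1.0, -0.0]
force: [-3.5, -1.6, 6.0]
gripper_width: 0.178
```

Contact. Opening and retreating upward, toward the red pot.

{"op": "play_rows", "data": {"motion": "0 0 0 0 0 0; 0 0 0 0 0 0; 0 0 0 0 0 0; 0 0 0 0 0 0; 0 0 0 0 0 0; 0 0 0 0 0 0; 0 0 0 0 0 0; 0 0 0 0 0 0", "jaw": 100}}

```text
t: 9.9
eef_pos: [564.9, 12.2, 59.8]
ee_rot: [0.0, 0.025, 1.0, 0.0]
force: [-0.0, -0.1, 0.2]
gripper_width: 1.001
```

{"op": "play_rows", "data": {"motion": "0 0 -0.5 0 0 0; 0 0 -2 0 0 0; 0 0 -5 0 0 0; 0 0 -9 0 0 0; 0 0 -12 0 0 0; 0 -2 -14 0 0 0; 0 -6 -15 0 0 0; 0 -10 -15 0 0 0; 0 -14 -15 0 0 0; 0 -17 -15 0 0 0; 0 -18 -15 0 0 0; 0 -18 -15 0 0 0"}}

```text
t: 11.1
eef_pos: [555.7, -168.4, 210.6]
ee_rot: [0.0, 0.026, 1.0, -0.0]
force: [0.1, 0.8, -0.3]
gripper_width: 0.994
```

```bash
python3 - <<'E'
from h import *
for n in("scene","top","wrist"):
    i=r.camera_info(n); im=r.camera(n); cv2.imwrite(f"pics/{n}2.png",im)
    if n!="scene":
        try:
            c=biggest(hsv(im,(18,120,80),(32,255,255)),(230,150,330,300) if n=="top" else None)[:,0]; print(n,"yellow z90",rect(ray(i,c,90)))
        except Exception as e: print(n,e)
plan((526,-308,215),-5)
a=cv2.imread("pics/scene2.png")[180:400,140:460]; w=cv2.imread("pics/wrist2.png")
cv2.imwrite("pics/v2.png",np.hstack([cv2.resize(a,(400,300)),cv2.resize(w,(400,300))]))
E
```

```text
top yellow z90 (array([561.3,  10. ]), array([50.1, 17.4]), 0.1)
wrist yellow z90 (array([561.7,   3.8]), array([44.8, 27. ]), -2.8)
t 11.25 pos [ 556.  -166.4  210.2] grip 1.002 q [-0.35  0.38  1.46  0.    1.3  -1.88] F [0.  0.4 0.6]
shift cm [  2.3  -14.29  -0.48] turn [0.01 0.02 2.19]
```

View pics/v2.png

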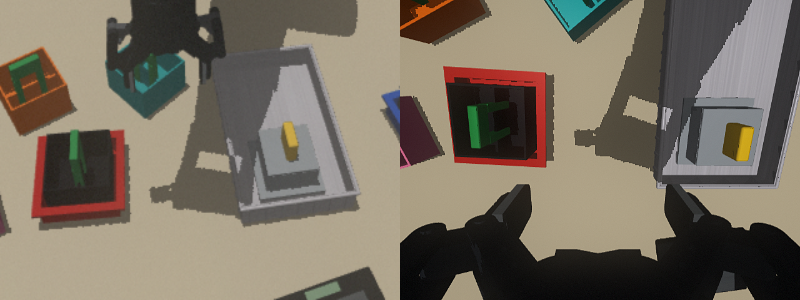

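The lid stands flat in the far half of the pan. The black pot with its green handle (about (485,123) in the right-hand panel) sits in the red tray. Next is to move over it and measure its handle.

{"op": "play_rows", "data": {"motion": "0.3 -1.5 0 0 0 0.3; 0.7 -4 0 0 0 0.7; 1.2 -7.5 0 0 0 1.2; 1.7 -10.5 0 0 0 1.7; 2.1 -13 0 0 0 2.1; 2.3 -14.2 0 0 0 2.2; 2.3 -14.2 0 0 0 2.2; 2.3 -14.2 0 0 0 2.2"}}

```text
t: 12.05
eef_pos: [526.0, -307.4, 209.7]
ee_rot: [-0.0, 0.044, 0.999, 0.0]
force: [-0.2, -0.1, 0.3]
gripper_width: 0.998
```

```bash
python3 - <<'E'
from h import *
i=r.camera_info("wrist"); im=r.camera("wrist"); cv2.imwrite("pics/w3.png",im)
H=hsv(im,(40,100,60),(85,255,255))
red=hsv(im,(0,150,60),(6,255,255))|hsv(im,(174,150,60),(180,255,255))
c=biggest(red)[:,0]; print("red",c.min(0),c.max(0),rect(ray(i,c,35)))
x0,y0=c.min(0);x1,y1=c.max(0)
g=biggest(H,(x0,y0,x1,y1))[:,0]; print("green",g.min(0),g.max(0),rect(ray(i,g,99)))
p=rect(ray(i,g,99)); plan((p[0][0],p[0][1],68),p[2])
cv2.imwrite("pics/w3c.png",cv2.resize(im[100:340,160:480],(640,480)))
E
```

```text
red [238 138] [396 288] (array([ 525.9, -308.5]), array([135.4, 135.2]), 83.9)
green [312 196] [316 197] (array([ 497.5, -307.2]), array([2.8, 0.7]), 85.0)
t 12.1 pos [ 526.1 -307.2  209.8] grip 1.002 q [-0.59  0.45  1.37  0.    1.32 -2.07] F [ 0.6 -0.2  0.2]
shift cm [ 2.85 -0.26 14.18] turn [ 1.000e-02 -1.000e-02  8.999e+01]
```

View pics/w3c.png

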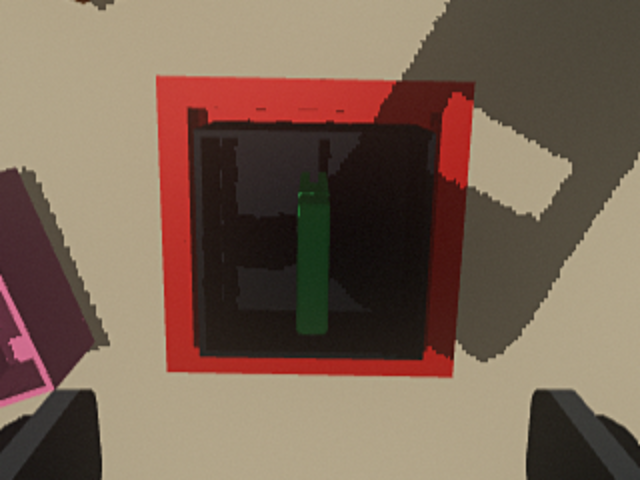

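The pot is upright in the tray. Its green handle's top face spans crop columns 297–329 and rows 203–333, in shadow, so I'll cast those corners as rays.

```bash
python3 - <<'E'
from h import *
i=r.camera_info("wrist")
q=np.array([[298,204],[329,204],[328,333],[297,333]])/2+[160,100]
p=rect(ray(i,q,99)); print(p); plan((p[0][0],p[0][1],68),p[2])
im=cv2.imread("pics/w3.png"); c=biggest(hsv(im,(40,80,25),(85,255,255)),(290,201,345,300))[:,0]; print(c.min(0),c.max(0),rect(ray(i,c,99)))
E
```

```text
(array([ 525.8, -307.8]), array([48.5, 11.6]), -5.1)
t 12.1 pos [ 526.1 -307.2  209.8] grip 1.002 q [-0.59  0.45  1.37  0.    1.32 -2.07] F [ 0.6 -0.2  0.2]
shift cm [ 0.02 -0.07 14.18] turn [ 0.01 -0.    0.09]
[308 201] [324 266] (array([ 525.3, -308. ]), array([48.9, 11.6]), -5.3)
```

{"op": "play_rows", "data": {"motion": "0 -0.1 1.5 0 0 0; 0 -0.1 4 0 0 0; 0 -0.1 7 0 0 0; 0 -0.1 10 0 0 0; 0 -0.1 12 0 0 0; 0 -0.1 13.3 0 0 0; 0 -0.1 13.9 0 0 0; 0 -0.1 14.1 0 0 0; 0 -0.1 14.1 0 0 0; 0 -0.1 14.1 0 0 0"}}

```text
t: 13.1
eef_pos: [526.0, -309.4, 69.7]
ee_rot: [0.001, 0.044, 0.999, -0.0]
force: [0.7, 0.3, 0.2]
gripper_width: 1.004
```

{"op": "play_rows", "data": {"motion": "0 0 0 0 0 0; 0 0 0 0 0 0; 0 0 0 0 0 0; 0 0 0 0 0 0; 0 0 0 0 0 0; 0 0 0 0 0 0; 0 0 0 0 0 0; 0 0 0 0 0 0; 0 0 0 0 0 0; 0 0 0 0 0 0", "jaw": 0, "force": 40}}

```text
t: 14.1
eef_pos: [525.6, -309.3, 68.8]
ee_rot: [-0.0, 0.044, 0.999, 0.0]
force: [-0.5, 0.1, -1.0]
gripper_width: 0.134
```

{"op": "play_rows", "data": {"motion": "0 0 -0.4 0 0 0; 0 0 -1 0 0 0; 0 0 -2 0 0 0; 0 0 -3.5 0 0 0; 0 0 -5.5 0 0 0; 0 0 -8 0 0 0; 0 0 -10.5 0 0 0; 0 0 -13 0 0 0; 0 0 -14.5 0 0 0; 0 0 -15 0 0 0; 0 0 -15 0 0 0"}}

```text
t: 15.2
eef_pos: [525.8, -309.3, 219.9]
ee_rot: [0.001, 0.044, 0.999, -0.0]
force: [0.0, -0.0, -0.9]
gripper_width: 0.131
```

```bash
python3 - <<'E'
from h import *
plan((434,20.1,218),-2.9)
w=r.camera("wrist"); s=r.camera("scene"); cv2.imwrite("pics/v3.png",np.hstack([cv2.resize(w,(400,300)),cv2.resize(s[180:400,140:460],(400,300))]))
E
```

```text
t 15.2 pos [ 525.8 -309.3  219.9] grip 0.131 q [-0.59  0.44  1.35  0.    1.34 -2.07] F [ 0.  -0.  -0.9]
shift cm [12.06 32.    0.15] turn [-0.05  0.08 -2.18]
```

View pics/v3.png

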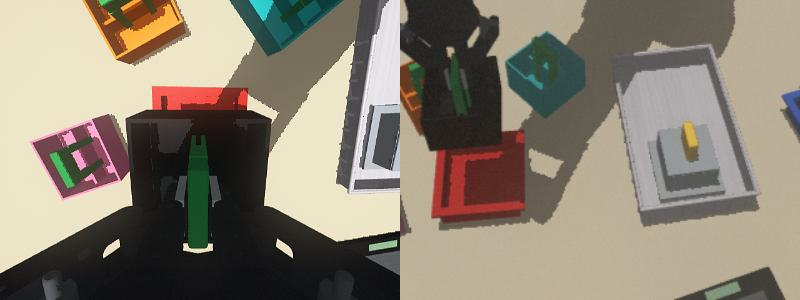

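The pot is held level and clear of the empty red tray, and the lid still stands in the pan. The TCP is 64.8 mm above the pot's underside, so set-down comes at TCP z ≈ 66.8. Carrying it to the near half.

{"op": "play_rows", "data": {"motion": "0.4 1 0 0 0 -0.1; 1.1 3 0 0 0 -0.3; 2.3 6 0 0 0 -0.5; 3.6 9.5 0 0 0 -0.8; 5 13.3 0 0 0 -1; 6.4 17 0 0 0 -1.2; 7.8 20.8 0 0 0 -1.5; 9.2 24.5 0 0 0 -1.8; 10.5 28 0 0 0 -2; 11.5 30.5 0 0 0 -2.2; 12 31.9 0 0 0 -2.2; 12 31.9 0 0 0 -2.2"}}

```text
t: 16.5
eef_pos: [433.3, 20.8, 218.4]
ee_rot: [-0.0, 0.024, 1.0, 0.0]
force: [0.0, 0.5, -0.7]
gripper_width: 0.131
```

```bash
python3 - <<'E'
from h import *
w=r.camera("wrist"); cv2.imwrite("pics/w4.png",cv2.resize(w,(480,360)))
plan((434,20.1,70),-2.9)
E
```

```text
t 16.55 pos [433.7  19.9 218.5] grip 0.13 q [-0.04  0.05  1.84 -0.    1.25 -1.56] F [ 0.6  0.  -2.3]
shift cm [-0.03  0.03 14.85] turn [-0.   -0.03  0.13]
```

View pics/w4.png

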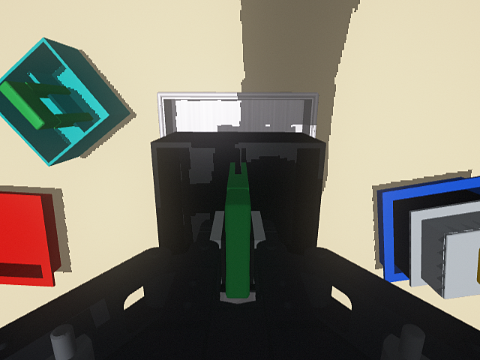

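The pot is level over the near half of the pan, between its walls at columns ~160 and ~318. Lowering it.

{"op": "play_rows", "data": {"motion": "0 0 1 0 0 0; 0 0 3 0 0 0; 0 0 5.5 0 0 0; 0 0 8 0 0 0; 0 0 10.5 0 0 0; 0 0 12.5 0 0 0; 0 0 13.8 0 0 0; 0 0 14.6 0 0 0; 0 0 14.9 0 0 0; 0 0 14.9 0 0 0; 0 0 14.9 0 0 0"}}

```text
t: 17.65
eef_pos: [434.7, 19.0, 70.3]
ee_rot: [0.0, 0.025, 1.0, -0.0]
force: [0.0, -0.1, -1.6]
gripper_width: 0.13
```

{"op": "play_rows", "data": {"motion": "0 0 0.05 0 0 0; 0 0 0.1 0 0 0; 0 0 0.1 0 0 0; 0 0 0.1 0 0 0"}}

```text
t: 18.05
eef_pos: [434.4, 19.2, 68.9]
ee_rot: [0.0, 0.025, 1.0, 0.0]
force: [0.6, 0.7, -1.0]
gripper_width: 0.136
```

{"op": "play_rows", "data": {"motion": "0 0 0.05 0 0 0; 0 0 0.1 0 0 0; 0 0 0.15 0 0 0; 0 0 0.15 0 0 0; 0 0 0.15 0 0 0"}}

```text
t: 18.55
eef_pos: [434.4, 19.1, 67.3]
ee_rot: [0.0, 0.025, 1.0, -0.0]
force: [0.3, -0.3, -0.4]
gripper_width: 0.134
```

{"op": "play_rows", "data": {"motion": "0 0 0.05 0 0 0; 0 0 0.05 0 0 0; 0 0 0.05 0 0 0"}}

```text
t: 18.85
eef_pos: [434.4, 19.1, 66.8]
ee_rot: [-0.0, 0.025, 1.0, -0.0]
force: [0.3, -0.2, -2.0]
gripper_width: 0.134
```

{"op": "play_rows", "data": {"motion": "0 0 0.05 0 0 0; 0 0 0.05 0 0 0; 0 0 0.05 0 0 0"}}

```text
t: 19.15
eef_pos: [434.4, 19.2, 66.4]
ee_rot: [0.0, 0.025, 1.0, 0.0]
force: [-0.7, 1.3, 3.2]
gripper_width: 0.131
```

{"op": "play_rows", "data": {"motion": "0 0 0 0 0 0; 0 0 0 0 0 0"}}

```text
t: 19.35
eef_pos: [434.5, 19.2, 66.4]
ee_rot: [0.0, 0.025, 1.0, 0.0]
force: [-0.9, 3.0, 4.4]
gripper_width: 0.135
```

Contact at 66.4 mm. Releasing and retreating up.

{"op": "play_rows", "data": {"motion": "0 0 0 0 0 0; 0 0 0 0 0 0; 0 0 0 0 0 0; 0 0 0 0 0 0; 0 0 0 0 0 0; 0 0 0 0 0 0; 0 0 0 0 0 0; 0 0 0 0 0 0", "jaw": 100}}

```text
t: 20.15
eef_pos: [434.3, 19.1, 66.3]
ee_rot: [-0.0, 0.025, 1.0, -0.0]
force: [-0.4, -0.0, 0.5]
gripper_width: 1.0
```

{"op": "play_rows", "data": {"motion": "0 0 -0.5 0 0 0; 0 0 -2 0 0 0; 0 0 -5 0 0 0; 0 0 -9 0 0 0; 0 0 -13 0 0 0; 0 -2 -15 0 0 0; 0 -6 -16 0 0 0; 0 -10 -16 0 0 0; 0 -14 -16 0 0 0; 0 -17 -16 0 0 0; 0 -18 -16 0 0 0; 0 -18 -16 0 0 0"}}

```text
t: 21.35
eef_pos: [425.1, -161.3, 226.4]
ee_rot: [-0.0, 0.026, 1.0, 0.0]
force: [-0.6, 0.5, 0.5]
gripper_width: 0.998
```

```bash
python3 - <<'E'
from h import *
s=r.camera("scene"); t=r.camera("top")
i=r.camera_info("top")
c=biggest(hsv(t,(18,120,80),(32,255,255)),(230,150,330,300))[:,0]; print("lid handle z90",rect(ray(i,c,90)))
try:
    c=biggest(hsv(t,(40,80,25),(85,255,255)),(230,150,330,300))[:,0]; print("pot handle z97",rect(ray(i,c,97)))
except Exception as e: print(e)
cv2.imwrite("pics/v5.png",np.hstack([cv2.resize(s[170:395,240:540],(400,300)),cv2.resize(t[130:310,120:360],(400,300))]))
plan((434,20,200),-3)
E
```

```text
lid handle z90 (array([561.3,   9.9]), array([49.9, 17.4]), -1.2)
pot handle z97 (array([429.7,  17. ]), array([60.7, 18.5]), 3.0)
t 21.45 pos [ 425.3 -159.8  226.3] grip 1.004 q [-0.44  0.09  1.78  0.    1.27 -1.96] F [-0.6  0.1 -0.1]
shift cm [ 0.03 18.    2.64] turn [ 0.02 -0.    0.13]
```

View pics/v5.png

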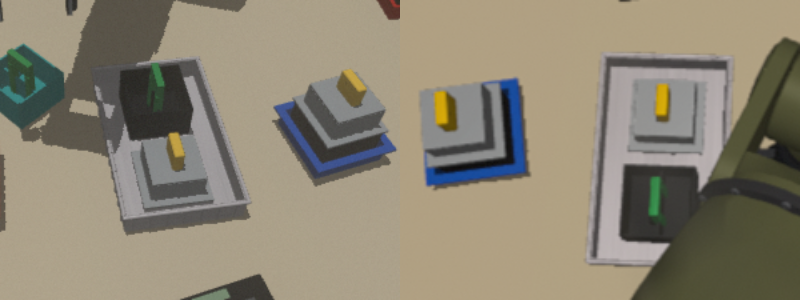

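Both panels show the lid (handle up) and the pot standing flat side by side in the pan. The blue set is closed and unmoved, and the arm is clear of everything. Handing in.

```bash
python3 -c "
from bench import r
print(r.job_done())"
```

```text
the job is handed in; nothing more can be done
None
```

The red set is apart and handed in at about 21 s of the 72 s allowed. The grey lid went first, to the far half of the pan with its yellow handle up. The black pot then went upright into the near half beside it.

- **Set-down:** both were lowered until the floor took the weight, at 6 N or less, and only then released. Contact came at the expected tool heights: 60.3 mm for the lid (60.4 predicted) and 66.4 mm for the pot (66.8 predicted).
- **Final pictures:** the scene and top views show both standing flat and apart inside the pan, the blue set still closed, and the gripper open and clear.
- **Small disagreement:** the last top-view measurements put both handle centres about 4–5 mm from where I released them. The visible handle sides widen those outlines (the pot's read 61 × 19 mm, against 50 × 12), so I don't think either moved. I did not measure further.

I viewed 10 pictures.

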